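# Serve the hazelnut from the tipping nut carousel

### The arm

A 7-joint arm with a two-finger parallel gripper is mounted at the origin on a cart in front of the work surface, level with it; the furniture and walls round the work are solid. World frame = base frame: x ahead of the robot, y to its left, z up, the work surface at z = 0. Lengths are in m, angles in rad, forces in N, time in s.
With the tool pointing down it reaches from about 0.425 to 0.95 m from the base axis. Payload 4.7 kg.
Tool frame: the origin (TCP) lies midway between the tips of the shut fingers; the grasp point (between the pads) lies 19 mm behind it (ctrl.tcp_to_grasp is the distance from the TCP to the grasp point, in m); z points along the fingers, y is the line along which they close (so a half turn about z gives the same grasp; the last joint's range is limited). The gripper opens to 85 mm and grips with 20 to 120 N. Pads are 22 mm wide; open, the fingers measure 114 mm over their backs; the gripper's body (76 mm by 85 mm) begins 54 mm behind the grasp point. The pads swing forward as they close: fully open they stand 13 mm farther back than shut.
Start: joints at [1.189, 0.469, -0.049, 1.532, 0.024, 1.141, -0.082], TCP at [0.233, -0.633, 0.231] pointing down, gripper open.
Joint ranges: [-2.59, 2.59], [-0.33, 1.99], [-1.39, 1.29], [0.1, 2.45], [-1.04, 4.18], [0.21, 1.99], [-2.66, 2.66]. Speed limits (rad/s): [2.57, 2.57, 3.14, 3.14, 3.14, 3.14, 3.14].

### API

Orientations are given as a unit quaternion [x, y, z, w].
In Python, from station import ctrl gives the robot as it stands.
- The arm moves only by the tool shift_gripper, called after "Request:" in YAML: its name, and indented under it one key for each argument. Schema: {"type":"object","properties":{"rows":{"type":"array","items":{"type":"array","items":{"type":"number"},"minItems":4,"maxItems":4},"minItems":1,"maxItems":8},"finger_gap":{"type":"number"},"squeeze":{"type":"number"},"only":{"type":"string"},"quiet":{"type":"boolean"},"lines":{"type":"string"}},"required":["rows"],"additionalProperties":false}. rows is a list of rows, 1 to 8 of them, each of 4 numbers: dx, dy, dz in m, then a turn about the tool's z in rad; each row shifts and turns the commanded pose from where the row before left it, along the tool's axes as they then stand; what a row does not reach is not made up. A row lasts 1/10 s, in which the tool goes at most 0.05 m and 0.15 rad, less where a joint would pass 70% of its speed; a pose out of reach is approached as far as the arm can. finger_gap is the finger opening in m, set as the call begins (left out keeps the last). The fingers move at their own pace and stop on an object; squeeze is the grip in N (left out, the last holds). Time passes only in rows, so rows that do not move let the fingers close. The tool returns the time, the measured TCP pose, the force, the opening and the grip force at its end. only (a regular expression) keeps the lines of the reply that match it, lines (a string "A,B") keeps lines A to B, and quiet returns only ok. Input that does not fit is refused with a message, and nothing moves.
- ctrl.observe(): the state, without advancing time (a new reading comes with each control period).
- ctrl.capture(name): name is "scene" or "top" or "wrist"; returns a dict with "image" (420x560x3 uint8, red, green, blue), "fovy" (degrees; the focal length in pixels is half the picture's height over the tangent of half this angle, whatever the lens; pixels are square), "cx", "cy" (the principal point, pixels), "k1" (the pictures are not rectified: a ray, as slopes to the right and down, at radius r is drawn at 1 + k1 r^2 times it, then the intrinsics apply), "R" (3x3) and "t" (3): a world point X has camera coordinates R X + t; the wrist camera has in their place "hand_eye" (4x4, takes a point from camera to tool coordinates, whose origin is the TCP and whose axes are the flange's). Camera axes: x right, y down, z forward; pixel columns grow to the right and rows downward; lengths in m; the calibration is good to about 2 mm. A picture is of the moment at which its call begins: read the wrist's pose just before it. There is no depth.
- ctrl.job_done(): hands the job in; it is judged then, once.
The state is a dict: "time_s": time; "joint_pos": joint angles; "qd": joint speeds; "tau": joint torques, N m; "tool_pos": TCP position; "tool_rot": TCP orientation; "contact_force": force on the tool from outside, world axes, zero at the start; "moment": the same for the moment, N m; "width": finger opening in m; "gripper_force": force on a finger pad.
Only numpy, scipy, OpenCV 4.12 (cv2) and the standard library are available. Lean on these libraries where they do the work, as an engineer would, in place of code of your own. Each camera call takes 0.05 s, during which the arm holds its last target. There are 200 camera calls.

### The job

Serve the hazelnut (the smooth round ball, smaller than the ridged walnut): turn the nut carousel by its pegs until its compartment is at the spout, then press the thumb plate down smoothly to tip the cradle until the hazelnut has dropped into the red ramekin under the spout, and let the cradle come back level. Do not touch the nuts with the gripper; keep all other nuts in the carousel, and leave the ramekin and the other things where they stand.

Things in the scene. Friction and masses are not known exactly. Their poses are not given: they have to be found in the camera images.
- carousel (a joint): turning angle of the white carousel about its upright axis, rad, growing counter-clockwise seen from above; 0 = compartment_0 exactly at the spout, 1.571 = compartment_3 there, and so on. Turns endlessly either way with light friction (about 1 N at a peg) and stays where it is left.
- cradle (a joint): tip angle of the aluminium cradle that carries the carousel, rad: 0 = level (it rests there on a stop by its own weight), 0.5 = fully tipped, spout down (hard stop). It swings back to level by itself when let go; 2 to 4 N down on the thumb plate tips it. Nuts begin to leave past about 0.25 rad.
- hub_top (a point): middle of the top of the carousel's hub, on its axis, 155 mm above the worktop when level. The carousel is 166 mm across; its dished floor slopes down inward so that nuts lie near the hub. Four dividers, 3 mm thick, top 150 mm above the worktop, split it into four equal open compartments, one nut in each.
- peg (a point): middle of the top of one of the four upright steel pegs, 184 mm above the worktop when level. Pegs are 12 mm thick, 62 mm from the carousel's axis, one on each divider, standing 34 mm above it; this one is 45 degrees counter-clockwise (from above) of the middle of compartment_0, the others follow every 90 degrees.
- compartment_0 (a point): point that turns with the carousel: middle of compartment 0 of 4 (numbered 0 to 3 counter-clockwise from above), 75 mm from the axis, 115 mm above the worktop when level. Which nuts lie in it differs each time: see where the nuts are
- compartment_1 (a point): point that turns with the carousel: middle of compartment 1 of 4 (numbered 0 to 3 counter-clockwise from above), 75 mm from the axis, 115 mm above the worktop when level. Which nuts lie in it differs each time: see where the nuts are
- compartment_2 (a point): point that turns with the carousel: middle of compartment 2 of 4 (numbered 0 to 3 counter-clockwise from above), 75 mm from the axis, 115 mm above the worktop when level. Which nuts lie in it differs each time: see where the nuts are
- compartment_3 (a point): point that turns with the carousel: middle of compartment 3 of 4 (numbered 0 to 3 counter-clockwise from above), 75 mm from the axis, 115 mm above the worktop when level. Which nuts lie in it differs each time: see where the nuts are
- spout_gap (a point): point on the cradle in the gap of its rim wall, 75 mm from the carousel's axis; coincides with a compartment point when that compartment is exactly at the spout. From hub_top to here is the way the spout points. Rim wall: 183 mm across, top 144 mm above the worktop. Gap 41 mm wide. The trough beyond reaches 142 mm from the axis, closed in front; its floor is open from 109 to 138 mm.
- thumb_plate (a point): middle of the top of the thumb plate, 44 mm square with a rubber pad, on an arm of the cradle, 114 mm above the worktop when level; 150 mm from the carousel's axis along the spout's direction and 92 mm to the left of it (looking along the spout). At full tip it has gone down about 60 mm and about 3 mm back toward the hub.
- tip_axis (a point): point on the cradle's level tipping axis, which lies square to the spout's direction, 30 mm from the carousel's axis on the spout's side, 90 mm above the worktop; the thumb plate is 120 mm beyond it
- ramekin: small red round dish, 69 mm across, 32 mm high, loose, standing under the open end of the spout; origin: centre of its underside
- tin: food tin, 57 mm across, 72 mm high, loose bystander; origin: centre of its underside
- timer: red and white round kitchen timer, 66 mm across, 62 mm high, loose bystander; origin: centre of its underside
- matchbox: matchbox 36x56x14 mm, loose bystander; origin: centre of its underside
- hazelnut: hazelnut, a smooth ball 22 mm across, loose, alone in its compartment, lying against the hub; origin: its middle
- walnut: walnut, the thickest nut, 31 mm long and 28 mm thick with a ridge round it, loose, alone in its compartment, lying against the hub; origin: its middle
- almond: almond, 25 mm long and 16 mm thick, pointed at one end, loose, alone in its compartment, lying against the hub; origin: its middle
- pecan: pecan, 30 mm long and 17 mm thick, pointed at both ends, loose, alone in its compartment, lying against the hub; origin: its middle

How it is judged:
On the way, in this order (a step that is already met when the one before it is completed fails the run):
1. the hazelnut compartment is at the spout (its middle within 30 mm of the gap's) with the cradle still level (((distance between compartment_0 and spout_gap below 0.03 m and horizontal distance between hazelnut and compartment_0 below 0.06 m) or (distance between compartment_1 and spout_gap below 0.03 m and horizontal distance between hazelnut and compartment_1 below 0.06 m) or (distance between compartment_2 and spout_gap below 0.03 m and horizontal distance between hazelnut and compartment_2 below 0.06 m) or (distance between compartment_3 and spout_gap below 0.03 m and horizontal distance between hazelnut and compartment_3 below 0.06 m)) and value of joint cradle below 0.08 rad), for 0.2 s.
2. the cradle is tipped more than 0.2 rad with a compartment still at the spout (distance between any of compartment_0, compartment_1, compartment_2, compartment_3 and spout_gap below 0.03 m and value of joint cradle above 0.2 rad), for 0.1 s.
At the end, for the whole second after the job is handed in: The hazelnut lies at rest in the ramekin (its middle within 28 mm of its axis and 5 to 36 mm above its underside), the ramekin upright and within 20 mm of where it stood, the cradle level again (under 0.05 rad), and the three other nuts still in the carousel (within 100 mm of the hub's top) (horizontal distance between hazelnut and ramekin below 0.028 m and z of hazelnut in the frame of ramekin between 0.005 and 0.036 m and value of joint cradle below 0.05 rad and angle between ramekin's own z axis and vertical below 0.15 rad and distance of ramekin from where it was at the start of the episode below 0.02 m and distance between each of walnut, almond, pecan and hub_top below 0.1 m and linear speed of hazelnut below 0.03 m/s); the robot touches nothing.
It fails at once if another nut leaves the carousel (distance between any of walnut, almond, pecan and hub_top above 0.115 m).
It fails at once if the fingers touch a nut (contact force between the fingers and hazelnut above 0.3 N or contact force between the fingers and walnut above 0.3 N or contact force between the fingers and almond above 0.3 N or contact force between the fingers and pecan above 0.3 N).
It fails at once if the ramekin or a bystander is shoved more than 30 mm (distance of any of ramekin, tin, timer, matchbox from where it was at the start of the episode above 0.03 m).
It also fails if it takes over 64 s, if anything falls off the work surface, if the arm or the gripper's body presses on something with over 40 N, if the wrist force passes 120 N, or if a joint passes its speed limit or range.

## Working session

There is one attempt and no reset: what is moved stays moved. The work goes in short steps, Python scripts to look and compute and a tool call to move; the robot and the scene stay as the last step left them, time stands still between calls to the robot, and variables do not carry over. Pictures are saved under pics/ and viewed, at most 10 in all, crops included, and the job is handed in when it is done.

```bash
ls; mkdir -p pics; cat > h.py <<'E'
import numpy as np, cv2
from station import ctrl
from scipy.spatial.transform import Rotation as Ro
def grab(n,f):
    o=ctrl.observe(); c=ctrl.capture(n); cv2.imwrite('pics/'+f+'.png',c['image'][:,:,::-1])
    np.save('pics/'+f+'.npy',{'c':c,'o':o},allow_pickle=True); return c
def load(f):
    d=np.load('pics/'+f+'.npy',allow_pickle=True).item(); c=d['c']; o=d['o']
    if 'R' not in c:
        H=np.array(c['hand_eye']); T=np.eye(4); T[:3,:3]=Ro.from_quat(o['tool_rot']).as_matrix(); T[:3,3]=o['tool_pos']
        M=np.linalg.inv(T@H); c['R']=M[:3,:3]; c['t']=M[:3,3]
    return c
def K(c):
    f=c['image'].shape[0]/2/np.tan(np.radians(c['fovy'])/2)
    return np.array([[f,0,c['cx']],[0,f,c['cy']],[0,0,1.]]),np.array([c['k1'],0,0,0.])
def ray(c,p):
    k,d=K(c); u=cv2.undistortPoints(np.array([[p]],float),k,d)[0,0]
    R=np.array(c['R']);t=np.array(c['t']); return -R.T@t, R.T@np.array([u[0],u[1],1])
def onz(c,p,z):
    o,d=ray(c,p); return o+d*(z-o[2])/d[2]
def proj(c,X):
    k,d=K(c); return cv2.projectPoints(np.array(X,float).reshape(-1,1,3),cv2.Rodrigues(np.array(c['R']))[0],np.array(c['t'],float),k,d)[0][:,0]
E
python3 - <<'E'
from h import *
print(ctrl.observe())
for n in ('top','scene'):
    c=grab(n,n+'0'); print({k:v for k,v in c.items() if k!='image'})
a=cv2.imread('pics/top0.png');
E
```

```text
pics
station.py
{'time_s': 0.0, 'joint_pos': array([ 1.18909999,  0.46944874, -0.04861775,  1.53368581,  0.02411611,
        1.14100341, -0.08232087]), 'qd': array([-0.00083052, -0.00055663,  0.00094121, -0.00220761,  0.00070977,
       -0.00158884,  0.00018351]), 'tau': array([ 8.15547719e-04, -5.10312510e+01, -4.64810547e-02, -2.37709951e+01,
        1.07440675e-02,  7.71642110e-03, -8.62367564e-07]), 'tool_pos': array([ 0.23304561, -0.63287306,  0.23026002]), 'tool_rot': array([ 9.84478367e-01,  1.75503234e-01, -2.09376405e-04, -9.56813986e-04]), 'contact_force': array([0.27156717, 0.19706669, 0.07482651]), 'moment': array([ 0.0211576 , -0.00726103, -0.03082959]), 'gripper_force': 0.0, 'width': 0.08546102254642937}
{'fovy': 42.36391139994085, 'cx': 285.3993556011396, 'cy': 212.38335363318146, 'k1': 0.06594191167657776, 'R': array([[-0.42796857, -0.90377589, -0.00565997],
       [-0.82431509,  0.39289382, -0.40760162],
       [ 0.37060428, -0.16977509, -0.91314232]]), 't': array([0.28976023, 0.49573851, 1.45851055])}
{'fovy': 42.09896549798215, 'cx': 277.1747953455069, 'cy': 206.68579742023692, 'k1': -0.05133791525683935, 'R': array([[-0.66412559, -0.74751786,  0.01241944],
       [-0.45320205,  0.38932044, -0.80189619],
       [ 0.59459658, -0.5381883 , -0.59733429]]), 't': array([0.40102552, 0.34134506, 1.22741834])}
```

View pics/top0.png

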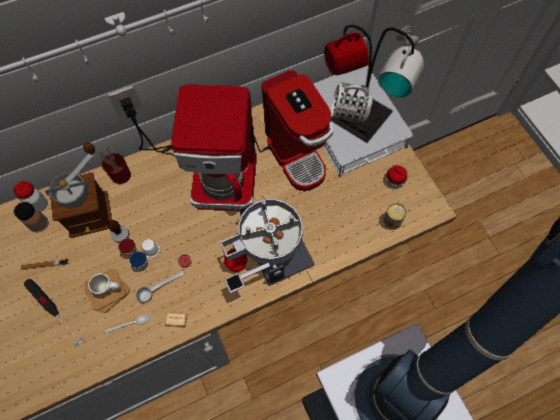

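View pics/scene0.png

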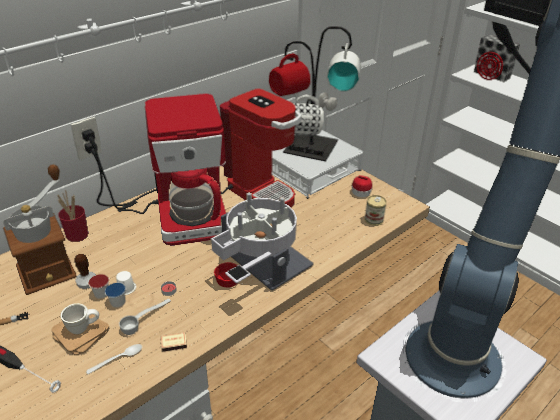

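The top view shows the carousel hub at about (270,228), the spout pointing left-down to (232,246), the thumb plate at (235,283), the ramekin at (236,262). I'll enlarge it and measure.

```bash
python3 - <<'E'
from h import *
a=cv2.imread('pics/top0.png'); cv2.imwrite('pics/tz.png',cv2.resize(a[190:300,210:325],None,fx=5.4,fy=5.4,interpolation=cv2.INTER_CUBIC))
a=cv2.imread('pics/scene0.png'); cv2.imwrite('pics/sz.png',cv2.resize(a[190:310,205:315],None,fx=5,fy=5,interpolation=cv2.INTER_CUBIC))
c=load('top0')
h=onz(c,(270,228),.155); t=onz(c,(235,283),.114)
print(h,t,np.hypot(*(t-h)[:2]),np.hypot(150,92))
E
```

```text
[0.52809521 0.11650371 0.155     ] [0.43832615 0.26356516 0.114     ] 0.1722949643414889 175.96590578859303
```

View pics/tz.png

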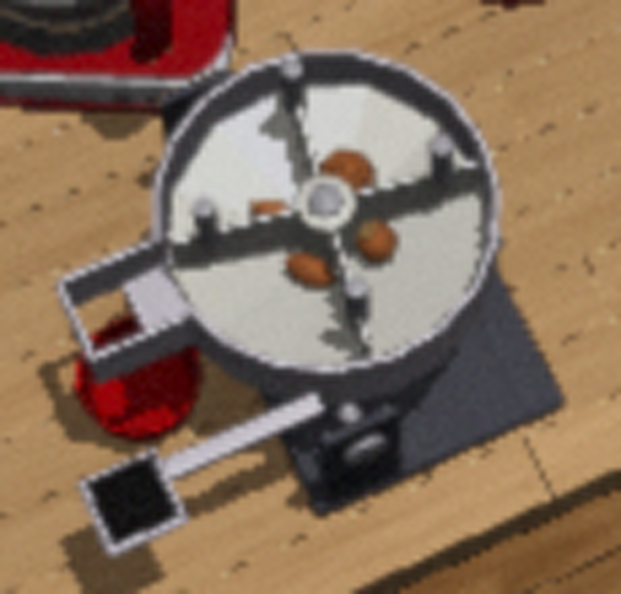

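View pics/sz.png

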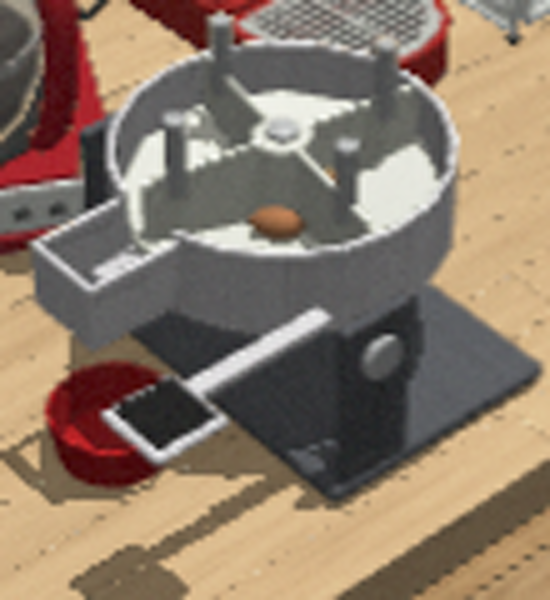

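The crops show pegs at tz (291,68), (443,146), (357,290), (204,208) and the hub at (325,200). The round nut at tz (376,240) is probably the hazelnut. The thumb plate is at (133,500). Next I'll compute the geometry.

```bash
cat >> h.py <<'E'
def tz(X,Y): return (210+(X+.5)/5.4-.5,190+(Y+.5)/5.4-.5)
def sz(X,Y): return (205+(X+.5)/5-.5,190+(Y+.5)/5-.5)
def tri(a,pa,b,pb):
    o1,d1=ray(a,pa);o2,d2=ray(b,pb); s=np.linalg.lstsq(np.c_[d1,-d2],o2-o1,rcond=None)[0]
    p,q=o1+d1*s[0],o2+d2*s[1]; return (p+q)/2,np.linalg.norm(p-q)
E
python3 - <<'E'
from h import *
np.set_printoptions(precision=4,suppress=True)
c=load('top0'); s=load('scene0')
P=np.array([onz(c,tz(*p),.184) for p in [(291,68),(443,146),(357,290),(204,208)]])
S=np.array([onz(s,sz(*p),.184) for p in [(219,20),(385,46),(346,145),(175,120)]])
h=(onz(c,tz(325,198),.155)+onz(s,sz(281,128),.155))/2
print(P,S,P.mean(0),S.mean(0),h)
H=(P.mean(0)+S.mean(0))/2
for Q in (P,S):
  v=Q-Q.mean(0); print(np.hypot(v[:,0],v[:,1]),np.degrees(np.arctan2(v[:,1],v[:,0])))
th=(onz(c,tz(133,500),.114),onz(s,sz(164,418),.114)); print('thumb',th)
t=(th[0]+th[1])/2; v=(t-H)[:2]; print(np.hypot(*v), 'spout dir deg',np.degrees(np.arctan2(v[1],v[0])-np.arctan2(92,150)))
for n,p in dict(up=(347,168),left=(267,208),bot=(310,267),right=(376,240)).items():
  q=onz(c,tz(*p),.118); w=(q-H)[:2]; print(n,q,np.hypot(*w),np.degrees(np.arctan2(w[1],w[0])))
print(onz(c,tz(137,395),.016))
# trough front corners
print(onz(c,tz(62,287),.144),onz(c,tz(95,360),.144))
c2=ctrl.capture; 
E
```

```text
[[0.5944 0.1048 0.184 ]
 [0.5219 0.0536 0.184 ]
 [0.4703 0.1253 0.184 ]
 [0.5428 0.1759 0.184 ]] [[0.5964 0.1094 0.184 ]
 [0.5233 0.0595 0.184 ]
 [0.4744 0.1291 0.184 ]
 [0.5444 0.1797 0.184 ]] [0.5324 0.1149 0.184 ] [0.5346 0.1194 0.184 ] [0.5337 0.1175 0.155 ]
[0.0629 0.0622 0.0629 0.0619] [ -9.2489 -99.6595 170.4479  80.2878]
[0.0626 0.061  0.061  0.0611] [  -9.2207 -100.7294  170.9046   80.7707]
thumb (array([0.4413, 0.2646, 0.114 ]), array([0.4409, 0.2711, 0.114 ]))
0.17674267009154226 spout dir deg 89.97720305597217
up [0.5581 0.0919 0.118 ] 0.035275387630635306 -45.656762157124696
left [0.5555 0.1393 0.118 ] 0.03123577735217189 45.21252542687852
bot [0.5157 0.1327 0.118 ] 0.023662247942693424 138.79662507758812
right [0.5146 0.0954 0.118 ] 0.028788682213715732 -130.99204065930627
[0.5259 0.2359 0.016 ]
[0.5504 0.2543 0.144 ] [0.507  0.2543 0.144 ]
```

Request:
shift_gripper:
  rows:
    - [0.02, -0.024, -0.03, 0]
    - [0.03, -0.033, -0.02, 0]
    - [0.03, -0.034, -0.01, 0]
    - [0.03, -0.034, -0.01, 0]
    - [0.03, -0.034, -0.01, 0]
    - [0.03, -0.034, -0.01, 0]
    - [0.03, -0.034, -0.01, 0]
    - [0.03, -0.034, -0.01, 0]
  finger_gap: 0.018
  squeeze: 20

```text
time_s: 0.9
tool_pos: [0.359, -0.307, 0.3415]
tool_rot: [0.984, 0.175, -0.0, -0.0]
contact_force: [1.7, -0.3, 1.3]
width: 0.018
gripper_force: 0.0
```

Request:
shift_gripper:
  rows:
    - [0.03, -0.034, -0.01, 0]
    - [0.03, -0.034, 0, 0]
    - [0.03, -0.034, 0, 0]
    - [0.03, -0.034, 0, 0]
    - [0.03, -0.034, 0, 0]
    - [0.03, -0.034, 0, 0]
    - [0.03, -0.034, 0, 0]
    - [0.03, -0.034, 0, 0]

```text
time_s: 1.7
tool_pos: [0.4902, 0.0308, 0.3512]
tool_rot: [0.985, 0.175, -0.0, 0.0]
contact_force: [0.9, 0.3, -0.1]
width: 0.0179
gripper_force: 0.0
```

```bash
python3 - <<'E'
from h import *
c=grab('wrist','w0'); print(np.array(c['hand_eye']).round(3)); print(ctrl.observe()['joint_pos'].round(3))
c=load('w0'); print(proj(c,[.5335,.1175,.155]))
E
```

```text
[[-0.    -0.95  -0.311  0.08 ]
 [ 1.    -0.    -0.     0.001]
 [ 0.    -0.311  0.95  -0.143]
 [ 0.     0.     0.     1.   ]]
[ 0.399  0.121 -0.615  1.753  0.066  1.286 -1.438]
[[217.82230493 112.05927766]]
```

```bash
python3 - <<'E'
import cv2
a=cv2.imread('pics/w0.png'); cv2.imwrite('pics/w0z.png',cv2.resize(a[0:300,60:420],None,fx=2,fy=2,interpolation=cv2.INTER_CUBIC))
E
```

```text
(no output)
```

View pics/w0z.png

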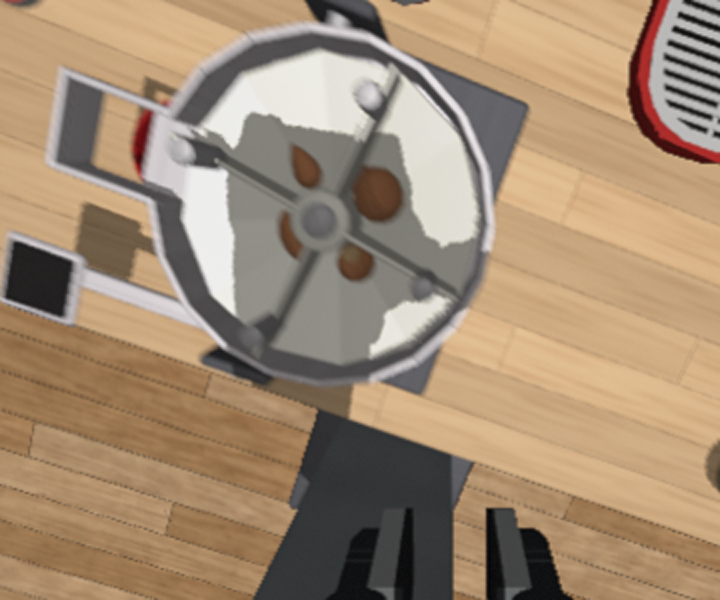

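The wrist view settles it: the capped round hazelnut is at (355,262), between pegs (423,286) and (253,335). The walnut is at (378,193), the almond at (305,165) and the pecan at (290,235). The next script checks the pegs and works out the moves.

```bash
python3 - <<'E'
from h import *
np.set_printoptions(precision=4,suppress=True)
c=load('w0')
P=np.array([onz(c,(60+x/2-.25,y/2-.25),.184) for x,y in [(369,95),(423,284),(250,335),(183,149)]]); m=P.mean(0); print(P,m)
v=P-m; print(np.hypot(v[:,0],v[:,1]),np.degrees(np.arctan2(v[:,1],v[:,0])))
t=onz(c,(60+40/2,278/2),.114); print(t,onz(c,(60+319/2,219/2),.155))
o=ctrl.observe(); R=Ro.from_quat(o['tool_rot']).as_matrix(); print(R)
print(R.T@(np.array([.5235,.0565,.25])-o['tool_pos']))
E
```

```text
[[0.5962 0.106  0.184 ]
 [0.5278 0.0569 0.184 ]
 [0.4754 0.128  0.184 ]
 [0.5466 0.1771 0.184 ]] [0.5365 0.117  0.184 ]
[0.0607 0.0608 0.0621 0.0609] [-10.4656 -98.2328 169.7454  80.4257]
[0.4453 0.2658 0.114 ] [0.5365 0.1166 0.155 ]
[[ 0.9345  0.3558  0.0022]
 [ 0.3558 -0.9345  0.0064]
 [ 0.0043 -0.0052 -1.    ]]
[ 0.0353 -0.0039  0.1016]
```

Request:
shift_gripper:
  rows:
    - [0, 0, 0.005, -0.15]
    - [0, 0, 0.005, -0.15]
    - [0, 0, 0.005, -0.15]
    - [0, 0, 0.005, -0.15]
    - [0, 0, 0.005, -0.15]
    - [0, 0, 0.005, -0.15]
    - [0, 0, 0.005, -0.15]
    - [0, 0, 0, 0]
  finger_gap: 0.032

```text
time_s: 2.55
tool_pos: [0.4894, 0.0287, 0.3153]
tool_rot: [0.764, 0.645, -0.001, -0.001]
contact_force: [-1.1, -0.3, -0.5]
width: 0.032
gripper_force: 0.0
```

```bash
python3 - <<'E'
from h import *
np.set_printoptions(precision=4,suppress=True)
o=ctrl.observe(); R=Ro.from_quat(o['tool_rot']).as_matrix(); print(R,o['joint_pos'])
print(R.T@(np.array([.5244,.0563,.159])-o['tool_pos']))
E
```

```text
[[ 0.1676  0.9858 -0.0022]
 [ 0.9858 -0.1676 -0.0001]
 [-0.0005 -0.0021 -1.    ]] [ 0.4863  0.1533 -0.7022  1.8108  0.105   1.2173 -0.4152]
[0.0331 0.0302 0.1563]
```

Request:
shift_gripper:
  rows:
    - [0.0165, 0.015, 0.01, 0]
    - [0.0165, 0.015, 0.03, 0]
    - [0, 0, 0.04, 0]
    - [0, 0, 0.03, 0]
    - [0, 0, 0.016, 0]
    - [0, 0, 0.015, 0]
    - [0, 0, 0.015, 0]
    - [0, 0, 0, 0]

```text
time_s: 3.35
tool_pos: [0.5242, 0.0562, 0.1587]
tool_rot: [0.764, 0.645, -0.001, -0.001]
contact_force: [0.4, -0.1, 0.4]
width: 0.0321
gripper_force: 0.0
```

```bash
python3 - <<'E'
from h import *
np.set_printoptions(precision=4,suppress=True)
o=ctrl.observe(); R=Ro.from_quat(o['tool_rot']).as_matrix()
print(o['tool_pos'],R.T@(np.array([.5244,.0563,.159])-o['tool_pos']))
grab('wrist','w1'); grab('top','t1'); grab('scene','s1')
a=cv2.imread('pics/t1.png')[190:300,210:325]; b=cv2.imread('pics/s1.png')[190:300,205:320]; cv2.imwrite('pics/c1.png',cv2.resize(np.hstack([a,b]),None,fx=3.4,fy=3.4,interpolation=cv2.INTER_CUBIC))
E
```

```text
[0.5242 0.0562 0.1587] [ 0.0001  0.0002 -0.0003]
```

View pics/c1.png

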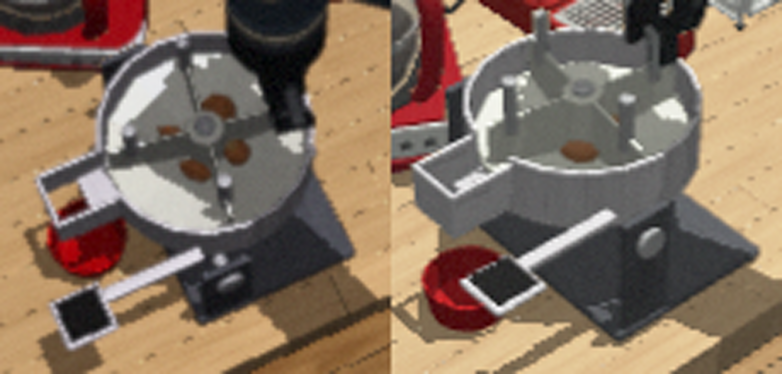

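The crops show the peg between the fingers and the cradle level. Next is the arc, clockwise, tool turning with it (per 0.1 rad: dx 0.0003, dy −0.0062).

Request:
shift_gripper:
  rows:
    - [0, 0, 0, 0]
    - [0.0001, -0.003, 0, 0.05]
    - [0.0003, -0.0062, 0, 0.1]
    - [0.0003, -0.0062, 0, 0.1]
    - [0.0003, -0.0062, 0, 0.1]
    - [0.0003, -0.0062, 0, 0.1]
    - [0.0003, -0.0062, 0, 0.1]
    - [0.0003, -0.0062, 0, 0.1]
  finger_gap: 0.02

```text
time_s: 4.3
tool_pos: [0.4908, 0.075, 0.1612]
tool_rot: [0.931, 0.365, 0.001, 0.001]
contact_force: [1.1, -0.9, 0.9]
width: 0.0199
gripper_force: 0.5
```

```bash
cat >> h.py <<'E'
def st(ax=(.5347,.1170)):
    o=ctrl.observe(); R=Ro.from_quat(o['tool_rot']).as_matrix(); v=np.array(o['tool_pos'])[:2]-ax
    print('r %.4f ang %.1f z %.4f heading y %.1f j7 %.2f'%(np.hypot(*v),np.degrees(np.arctan2(v[1],v[0])),o['tool_pos'][2],np.degrees(np.arctan2(R[1,1],R[0,1])),o['joint_pos'][6]))
    return o,R
E
python3 -c "
from h import *
st()"
```

```text
r 0.0608 ang -136.2 z 0.1612 heading y -47.2 j7 -1.26
```

Request:
shift_gripper:
  rows:
    - [0.0002, -0.0062, 0.001, 0.06]
    - [0.0005, -0.0062, 0.001, 0.06]
    - [0.0007, -0.0062, 0, 0.06]
    - [0.001, -0.0062, 0, 0.06]
    - [0.0013, -0.0061, 0, 0.06]
    - [0.0015, -0.006, 0, 0.06]
    - [0.0018, -0.006, 0, 0.06]
    - [0.002, -0.006, 0, 0.06]

```text
time_s: 5.1
tool_pos: [0.4734, 0.1207, 0.159]
tool_rot: [0.991, 0.135, 0.001, 0.0]
contact_force: [-0.0, -1.2, -0.5]
width: 0.0202
gripper_force: 0.5
```

```bash
python3 -c "
from h import *
o,R=st(); grab('top','t2')
ax=np.array([.5347,.1170])
a0=np.arctan2(*(np.array(o['tool_pos'])[:2]-ax)[::-1])
for d in (.1,.2,.4,.6,.8):
  p=ax+.062*np.array([np.cos(a0-d),np.sin(a0-d)]); print(d,(R.T@(np.array([*p,.159])-o['tool_pos'])).round(4))
"
```

```text
r 0.0614 ang 176.5 z 0.1590 heading y -74.5 j7 -1.81
0.1 [ 0.0017 -0.006   0.    ]
0.2 [ 0.0046 -0.0115  0.    ]
0.4 [ 0.0119 -0.0215  0.    ]
0.6 [ 0.021  -0.0298  0.    ]
0.8 [ 0.0316 -0.0362  0.    ]
```

Request:
shift_gripper:
  rows:
    - [0.0017, -0.006, 0, 0.07]
    - [0.0019, -0.0059, 0, 0.07]
    - [0.002, -0.0059, 0, 0.07]
    - [0.0022, -0.0058, 0, 0.07]
    - [0.0024, -0.0057, 0, 0.07]
    - [0.0026, -0.0056, 0, 0.07]
    - [0.0027, -0.0056, 0, 0.07]
    - [0.002, -0.004, 0, 0.07]

```text
time_s: 5.95
tool_pos: [0.4897, 0.1647, 0.159]
tool_rot: [0.99, -0.144, 0.001, 0.0]
contact_force: [0.4, -1.7, 0.7]
width: 0.0201
gripper_force: 0.7
```

```bash
python3 - <<'E'
from h import *
st(); grab('top','t3'); grab('wrist','w3'); grab('scene','s3')
a=cv2.imread('pics/t3.png')[190:300,210:325]; b=cv2.imread('pics/s3.png')[190:300,205:320]; cv2.imwrite('pics/c3.png',cv2.resize(np.hstack([a,b]),None,fx=3.4,fy=3.4,interpolation=cv2.INTER_CUBIC))
E
```

```text
r 0.0656 ang 133.4 z 0.1590 heading y -106.6 j7 -2.41
```

View pics/c3.png

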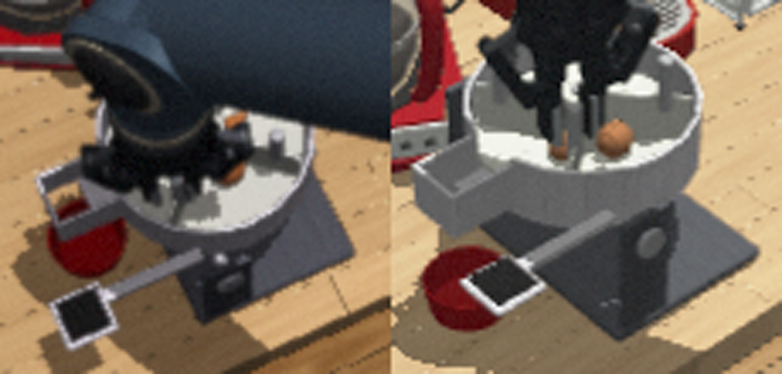

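The peg still stands between the fingers. A free peg is visible in the top crop at (278,138), so I'll estimate the angle from it before letting go.

```bash
python3 - <<'E'
from h import *
ax=np.array([.5347,.1170])
for n,p in (('t3',(210+278/3.4,190+135/3.4)),('s3',(205+(665-391)/3.4,190+60/3.4))):
  q=onz(load(n),p,.184)[:2]; v=q-ax; print(n,q,np.hypot(*v),np.degrees(np.arctan2(v[1],v[0])))
E
```

```text
t3 [0.48711555 0.06983002] 0.06700214158733671 -135.25061814918365
s3 [0.48863877 0.0772198 ] 0.060861326774467074 -139.18487883942726
```

Request:
shift_gripper:
  rows:
    - [0, 0, -0.01, 0]
    - [0, 0, -0.02, 0]
    - [0, 0, -0.03, 0]
    - [0, 0, -0.04, 0]
    - [0, 0, -0.04, 0]
    - [0, 0, -0.03, 0]
    - [0, 0, 0, -0.14]
    - [0, 0, 0, -0.14]
  finger_gap: 0.03

```text
time_s: 6.9
tool_pos: [0.4889, 0.1653, 0.3306]
tool_rot: [1.0, -0.0, 0.002, -0.0]
contact_force: [-0.4, -0.2, -0.6]
width: 0.03
gripper_force: 0.0
```

Request:
shift_gripper:
  rows:
    - [-0.03, -0.03, 0, 0]
    - [-0.02, -0.03, 0, 0]
    - [0, -0.03, 0, 0]
    - [0, -0.01, 0, 0]
    - [0, 0, 0, 0]
  finger_gap: 0

```text
time_s: 7.4
tool_pos: [0.4391, 0.2665, 0.3288]
tool_rot: [1.0, -0.002, 0.0, -0.0]
contact_force: [0.7, -0.8, -0.2]
width: 0.0003
gripper_force: 0.0
```

```bash
python3 - <<'E'
from h import *
np.set_printoptions(precision=4,suppress=True)
o,R=st(); print(R.T@(np.array([.4427,.267,.125])-o['tool_pos']))
for n in ('top','scene','wrist'): grab(n,n+'4')
a=cv2.imread('pics/top4.png')[190:300,210:325]; b=cv2.imread('pics/scene4.png')[190:300,205:320];w=cv2.resize(cv2.imread('pics/wrist4.png'),(560,420))
cc=cv2.resize(np.hstack([a,b]),None,fx=3.4,fy=3.4,interpolation=cv2.INTER_CUBIC); cv2.imwrite('pics/c4.png',cc)
E
```

```text
r 0.1774 ang 122.6 z 0.3288 heading y -90.2 j7 -2.28
[ 0.0035 -0.0004  0.2038]
```

View pics/c4.png

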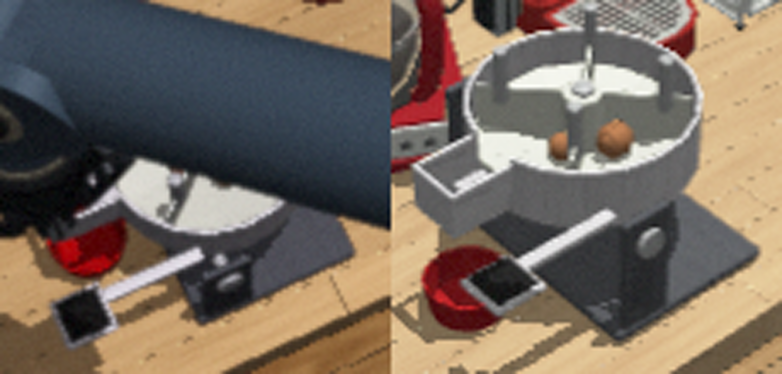

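View pics/wrist4.png

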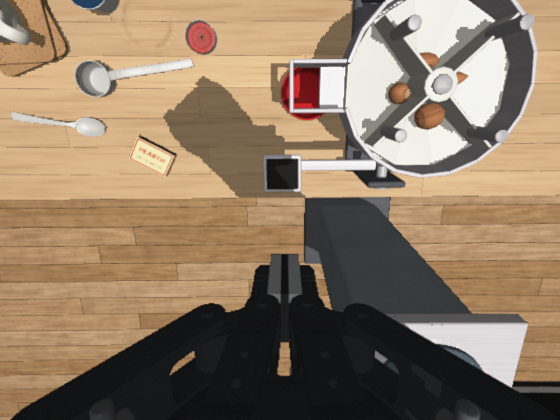

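The wrist view shows the hazelnut (400,93) in the compartment facing the trough. The pegs are at (413,21), (528,20), (502,136) and (400,134), the plate at (282,173). Checking the angle:

```bash
python3 - <<'E'
from h import *
np.set_printoptions(precision=4,suppress=True)
c=load('wrist4')
P=np.array([onz(c,p,.184) for p in [(413,21),(528,20),(502,136),(400,134)]]); m=P.mean(0); print(P,m)
v=P-m; print(np.hypot(v[:,0],v[:,1]),np.degrees(np.arctan2(v[:,1],v[:,0])))
print('thumb',onz(c,(282.5,173.5),.114),'hub',onz(c,(441,84),.155),'trough end',onz(c,(291,62),.144),onz(c,(291,112),.144))
q=onz(c,(400,93),.12); print('nut',q,q-m); print('ram',onz(c,(308,92),.032))
E
```

```text
[[0.5797 0.1604 0.184 ]
 [0.5787 0.071  0.184 ]
 [0.49   0.0723 0.184 ]
 [0.4928 0.1611 0.184 ]] [0.5353 0.1162 0.184 ]
[0.0626 0.0627 0.0631 0.0618] [  44.8443  -46.1655 -135.9341  133.3968]
thumb [0.4437 0.265  0.114 ] hub [0.5345 0.1182 0.155 ] trough end [0.5559 0.2557 0.144 ] [0.5112 0.2558 0.144 ]
nut [0.5281 0.1429 0.12  ] [-0.0072  0.0267 -0.064 ]
ram [0.5327 0.2315 0.032 ]
```

Request:
shift_gripper:
  rows:
    - [0.0045, 0.001, 0.03, 0]
    - [0, 0, 0.04, 0]
    - [0, 0, 0.04, 0]
    - [0, 0, 0.04, 0]
    - [0, 0, 0.03, 0]
    - [0, 0, 0.015, 0]
    - [0, 0, 0.005, 0]
    - [0, 0, 0, 0]

```text
time_s: 8.35
tool_pos: [0.4443, 0.2632, 0.128]
tool_rot: [1.0, -0.004, -0.0, 0.0]
contact_force: [0.0, -0.2, -0.3]
width: 0.0004
gripper_force: 0.0
```

Request:
shift_gripper:
  rows:
    - [0, 0, 0.005, 0]
    - [0, 0, 0.005, 0]
    - [0, 0, 0.005, 0]
    - [0, 0, 0.005, 0]
    - [0, 0, 0.005, 0]
    - [0, 0, 0.005, 0]
    - [0, 0, 0.004, 0]
    - [0, 0, 0.004, 0]

```text
time_s: 9.15
tool_pos: [0.4443, 0.2649, 0.0902]
tool_rot: [1.0, -0.003, 0.0, -0.0]
contact_force: [0.2, 2.1, 2.2]
width: 0.0003
gripper_force: 1.8
```

```bash
python3 -c "
from h import *
st(); grab('scene','s5')"
```

```text
r 0.1734 ang 121.4 z 0.0902 heading y -90.4 j7 -2.45
```

Request:
shift_gripper:
  rows:
    - [0, 0.0005, 0.004, 0]
    - [0, 0.0005, 0.004, 0]
    - [0, 0.0005, 0.004, 0]
    - [0, 0.0005, 0.004, 0]
    - [0, 0, 0.003, 0]
    - [0, 0, 0.002, 0]
    - [0, 0, 0, 0]
    - [0, 0, 0, 0]

```text
time_s: 10.0
tool_pos: [0.4439, 0.2616, 0.0691]
tool_rot: [1.0, -0.004, -0.0, 0.001]
contact_force: [1.0, 1.3, 1.4]
width: 0.0002
gripper_force: 1.0
```

```bash
python3 - <<'E'
from h import *
st(); grab('scene','s6');grab('wrist','w6'); grab('top','t6')
a=[cv2.imread(f'pics/{n}.png')[190:300,205:320] for n in ('s5','s6','t6')]
b=cv2.resize(cv2.imread('pics/w6.png')[0:210,200:560],(780,455))
cv2.imwrite('pics/c6.png',cv2.resize(np.hstack(a[:2]),None,fx=3.4,fy=3.4,interpolation=cv2.INTER_CUBIC))
E
```

```text
r 0.1708 ang 122.1 z 0.0691 heading y -90.4 j7 -2.47
```

View pics/c6.png

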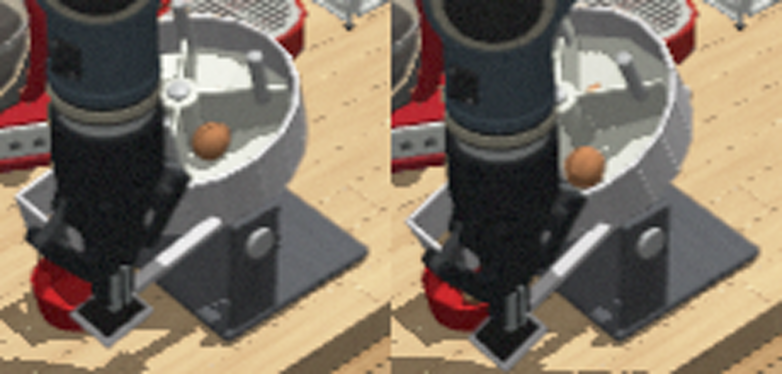

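The right frame shows the walnut held by the rim wall and a brown spot in the ramekin at (475,297). The ten viewings are used, so I'll verify with colour masks.

```bash
cat >> h.py <<'E'
def nuts(f):
    c=load(f); m=c['image'].astype(int); hsv=cv2.cvtColor(c['image'],cv2.COLOR_RGB2HSV)
    R=np.array([.5335,.236,.013]); p=proj(c,R)[0]
    k=cv2.inRange(hsv,(6,90,50),(17,220,200))
    yy,xx=np.mgrid[:420,:560]; 
    red=(cv2.inRange(hsv,(0,200,60),(4,255,255))>0)&(np.hypot(xx-p[0],yy-p[1])<30)
    print(f,'ramekin proj',p.round(0),'red px',red.sum(),'red mean',(xx[red].mean().round(1),yy[red].mean().round(1)) if red.any() else '')
    n,l,s,ce=cv2.connectedComponentsWithStats(k)
    for i in range(1,n):
        if s[i,4]>=6 and np.hypot(*(ce[i]-p))<80: print('  area',s[i,4],ce[i].round(1),'z.02->',onz(c,ce[i],.018)[:2].round(3),hsv[l==i].mean(0).round(0))
E
python3 - <<'E'
from h import *
for f in ('scene0','s6','w6','wrist4','t6'): nuts(f)
E
```

```text
scene0 ramekin proj [227. 277.] red px 82 red mean (np.float64(224.9), np.float64(274.6))
  area 21 [222.9 202.1] z.02-> [0.796 0.051] [  9. 117. 177.]
  area 54 [260.  233.9] z.02-> [0.606 0.064] [ 13. 129. 134.]
  area 12 [205.2 241.3] z.02-> [0.68 0.2 ] [ 16.  95. 114.]
  area 14 [220.4 263.1] z.02-> [0.582 0.221] [ 12. 110. 127.]
  area 9 [230.6 260.9] z.02-> [0.571 0.195] [ 14. 104. 112.]
  area 76 [221.  283.5] z.02-> [0.52  0.266] [ 14. 102. 122.]
  area 15 [250.3 277.4] z.02-> [0.488 0.196] [ 17.  95. 111.]
  area 22 [207.9 282.6] z.02-> [0.544 0.289] [ 17.  95. 129.]
  area 12 [245.  281.7] z.02-> [0.485 0.216] [ 17.  94. 115.]
  area 6 [251.7 281.5] z.02-> [0.474 0.202] [ 16.  94. 116.]
  area 14 [261.4 284.7] z.02-> [0.449 0.191] [ 17.  93. 116.]
  area 22 [255.  288.8] z.02-> [0.449 0.212] [ 17.  92. 130.]
  area 10 [246.3 294.2] z.02-> [0.449 0.241] [ 17.  93. 140.]
  area 122 [233.  305.1] z.02-> [0.441 0.289] [ 17.  93. 124.]
  area 26 [212.4 350. ] z.02-> [0.364 0.407] [ 17.  93. 108.]
s6 ramekin proj [227. 277.] red px 38 red mean (np.float64(222.8), np.float64(279.7
[... 1992 characters left out ...]
 196.]
wrist4 ramekin proj [304.  92.] red px 52 red mean (np.float64(302.2), np.float64(97.7))
  area 1571 [325.7  31.2] z.02-> [0.604 0.209] [ 16.  95. 145.]
  area 87 [257.  55.] z.02-> [0.578 0.297] [ 16.  95. 186.]
  area 484 [277.4  83.6] z.02-> [0.544 0.271] [ 16.  97. 137.]
  area 12 [301.  119.3] z.02-> [0.498 0.24 ] [ 10. 122. 191.]
t6 ramekin proj [234. 261.] red px 0 red mean 
  area 20 [269.6 190.4] z.02-> [0.697 0.045] [ 17. 111. 196.]
  area 18 [261.1 196.7] z.02-> [0.689 0.078] [ 16. 107. 187.]
  area 11 [249.3 262.9] z.02-> [0.507 0.198] [ 15. 109.  94.]
  area 19 [256.5 265.2] z.02-> [0.491 0.182] [ 15. 110.  91.]
  area 7 [167.7 294.1] z.02-> [0.521 0.447] [ 17. 113. 199.]
```

Request:
shift_gripper:
  rows:
    - [0, 0, 0.002, 0]
    - [0, 0, 0.001, 0]
    - [0, 0, 0, 0]
    - [0, 0, 0, 0]
    - [0, 0, 0, 0]
    - [0, 0, 0, 0]
    - [0, 0, 0, 0]
    - [0, 0, 0, 0]

```text
time_s: 10.95
tool_pos: [0.4439, 0.2623, 0.0663]
tool_rot: [1.0, -0.004, -0.0, 0.0]
contact_force: [0.1, -0.7, 2.9]
width: -0.0005
gripper_force: 0.9
```

```bash
python3 - <<'E'
from h import *
st(); grab('wrist','w7'); grab('scene','s7')
for f in ('w7','s7'):
  c=load(f); h=cv2.cvtColor(c['image'],cv2.COLOR_RGB2HSV); k=cv2.inRange(h,(6,115,40),(15,200,200))
  n,l,s,ce=cv2.connectedComponentsWithStats(k)
  print(f,[(s[i].tolist(),ce[i].round(1).tolist()) for i in range(1,n) if s[i,4]>=(60 if f[0]=='w' else 5) and (f[0]=='w' or 195<ce[i][0]<320 and 200<ce[i][1]<310)])
print(proj(load('w7'),[[.5347,.117+.109,.08],[.5347,.117+.138,.08],[.5335,.236,.032],[.5335,.236,.011]]))
E
```

```text
r 0.1713 ang 122.0 z 0.0663 heading y -90.4 j7 -2.47
w7 [([342, 72, 36, 41, 874], [359.4, 93.0]), ([531, 273, 29, 33, 565], [549.0, 288.5]), ([459, 299, 53, 51, 516], [485.3, 324.0]), ([0, 301, 157, 15, 1702], [72.5, 308.2]), ([0, 343, 23, 6, 75], [11.6, 346.2]), ([172, 351, 24, 18, 150], [184.5, 360.2]), ([277, 351, 16, 25, 281], [284.2, 364.0]), ([519, 368, 41, 18, 325], [539.2, 377.5]), ([0, 405, 26, 15, 223], [9.2, 411.2])]
s7 [([257, 241, 8, 6, 23], [259.9, 243.5])]
[[378.03677938  71.13180625]
 [299.79669507  71.97608793]
 [332.38678803  82.60780545]
 [327.19044713  84.76112652]]
```

Request:
shift_gripper:
  rows:
    - [0, 0, -0.004, 0]
    - [0, 0, -0.006, 0]
    - [0, 0, -0.006, 0]
    - [0, 0, -0.006, 0]
    - [0, 0, -0.006, 0]
    - [0, 0, -0.006, 0]
    - [0, 0, -0.006, 0]
    - [0, 0, -0.005, 0]

```text
time_s: 11.85
tool_pos: [0.4441, 0.2611, 0.1117]
tool_rot: [1.0, -0.004, -0.0, 0.001]
contact_force: [0.4, -1.7, 2.4]
width: 0.0001
gripper_force: 1.1
```

Request:
shift_gripper:
  rows:
    - [0, 0, -0.005, 0]
    - [0, 0, -0.005, 0]
    - [0, 0, -0.02, 0]
    - [0, 0, -0.04, 0]
    - [0, 0, -0.04, 0]
    - [0, 0, -0.04, 0]
    - [0, 0, -0.04, 0]
    - [0, 0, 0, 0]

```text
time_s: 12.65
tool_pos: [0.446, 0.2644, 0.307]
tool_rot: [1.0, -0.004, 0.005, -0.003]
contact_force: [0.4, 0.5, 0.3]
width: -0.0
gripper_force: 0.0
```

```bash
python3 - <<'E'
from h import *
st(); grab('wrist','w8'); grab('scene','s8')
for f in ('w8','s8'):
  c=load(f); h=cv2.cvtColor(c['image'],cv2.COLOR_RGB2HSV); k=cv2.inRange(h,(6,115,30),(15,210,200))
  n,l,s,ce=cv2.connectedComponentsWithStats(k)
  p=proj(c,[[.5335,.236,.013],[.5347,.117,.12]])
  print(f,p.round(0).tolist())
  for i in range(1,n):
    for q,r,nm in ((p[0],30,'RAM'),(p[1],60,'CAR')):
      if s[i,4]>=6 and np.hypot(*(ce[i]-q))<r: print(nm,s[i].tolist(),ce[i].round(1),h[l==i].mean(0).round(0),onz(c,ce[i],.016 if nm=='RAM' else .118).round(3))
E
```

```text
r 0.1720 ang 121.0 z 0.3070 heading y -90.4 j7 -2.29
w8 [[306.0, 99.0], [436.0, 93.0]]
CAR [431, 59, 19, 15, 156] [440.8  65.2] [ 12. 139. 170.] [0.56  0.115 0.118]
CAR [470, 81, 6, 6, 21] [472.   82.8] [ 12. 140. 185.] [0.544 0.084 0.118]
RAM [313, 94, 10, 17, 88] [317.2 102.5] [ 12. 140.  88.] [0.529 0.222 0.016]
CAR [424, 112, 32, 26, 647] [439.7 124.7] [ 12. 140. 139.] [0.505 0.109 0.118]
RAM [306, 128, 8, 1, 8] [309.5 128. ] [ 10. 122. 196.] [0.497 0.231 0.016]
s8 [[227.0, 277.0], [262.0, 225.0]]
CAR [266, 226, 10, 10, 80] [270.4 230.5] [ 12. 137. 134.] [0.506 0.112 0.118]
```

Request:
shift_gripper:
  rows:
    - [-0.01, -0.04, 0, 0]
    - [-0.01, -0.04, 0, 0]
    - [0, -0.03, 0, 0]
    - [0, 0, 0, 0]
    - [0, 0, 0, 0]
    - [0, 0, 0, 0]

```text
time_s: 13.35
tool_pos: [0.425, 0.3708, 0.3]
tool_rot: [1.0, -0.004, -0.001, 0.001]
contact_force: [-0.6, 0.4, 0.3]
width: 0.0001
gripper_force: 0.0
```

```bash
python3 - <<'E'
from h import *
st(); grab('wrist','w9')
for f,q in (('w7',(342,93)),('w8',(313,102))): pass
print(tri(load('w7'),(342,93),load('w8'),(313,102)))
c=load('w9'); h=cv2.cvtColor(c['image'],cv2.COLOR_RGB2HSV); k=cv2.inRange(h,(6,115,30),(15,210,200))
p=proj(c,[.5335,.236,.013])[0]; n,l,s,ce=cv2.connectedComponentsWithStats(k); print(p)
for i in range(1,n):
  if s[i,4]>=15: print(s[i].tolist(),ce[i].round(1),onz(c,ce[i],.016).round(3),onz(c,ce[i],.118).round(3))
r=cv2.inRange(h,(0,200,50),(4,255,255))|cv2.inRange(h,(174,200,50),(180,255,255)); n,l,s,ce=cv2.connectedComponentsWithStats(r)
for i in range(1,n):
  if s[i,4]>=40: b=s[i]; print('red',b.tolist(),[onz(c,q,.032)[:2].round(3).tolist() for q in ((b[0],b[1]+b[3]/2),(b[0]+b[2],b[1]+b[3]/2),(b[0]+b[2]/2,b[1]),(b[0]+b[2]/2,b[1]+b[3]))])
E
```

```text
r 0.2765 ang 113.4 z 0.3000 heading y -90.5 j7 -2.52
(array([0.52914129, 0.22700704, 0.00955005]), np.float64(0.00030291134613155506))
[390.69589128  76.75425614]
[60, 0, 78, 61, 1299] [106.   33.1] [0.583 0.578 0.016] [0.565 0.528 0.118]
[86, 19, 9, 9, 28] [89.3 22.7] [0.594 0.595 0.016] [0.573 0.541 0.118]
[70, 22, 15, 5, 36] [76.9 23.9] [0.593 0.61  0.016] [0.572 0.552 0.118]
[64, 37, 6, 7, 17] [66.7 40.1] [0.576 0.626 0.016] [0.559 0.564 0.118]
[93, 37, 7, 5, 17] [96.6 39.3] [0.577 0.59  0.016] [0.56  0.538 0.118]
[539, 89, 21, 21, 234] [552.1 101.5] [0.501 0.033 0.016] [0.502 0.113 0.118]
[236, 143, 8, 17, 20] [240.1 150.1] [0.445 0.428 0.016] [0.46  0.414 0.118]
[219, 193, 59, 13, 342] [250.8 198.1] [0.379 0.416 0.016] [0.409 0.405 0.118]
[36, 195, 27, 5, 81] [ 49.1 196.7] [0.384 0.693 0.016] [0.413 0.616 0.118]
[0, 194, 329, 86, 8868] [186.4 231.7] [0.329 0.511 0.016] [0.372 0.477 0.118]
[185, 195, 16, 6, 58] [192.4 197.7] [0.38  
[... 1350 characters left out ...]
25] [287.1 363. ] [0.092 0.368 0.016] [0.191 0.368 0.118]
[171, 360, 19, 14, 84] [179.9 364.5] [0.092 0.546 0.016] [0.191 0.504 0.118]
[0, 362, 98, 15, 976] [ 44.6 368.7] [0.088 0.769 0.016] [0.188 0.673 0.118]
[381, 362, 10, 6, 20] [386.2 364.2] [0.088 0.203 0.016] [0.188 0.243 0.118]
[277, 366, 15, 6, 32] [284.9 369.6] [0.078 0.371 0.016] [0.18  0.371 0.118]
[0, 391, 51, 14, 413] [ 22.7 396.6] [0.03  0.819 0.016] [0.143 0.711 0.118]
[0, 405, 26, 14, 200] [ 10.4 410.7] [-0.001  0.847  0.016] [0.12  0.733 0.118]
red [369, 46, 48, 60, 1367] [[0.533, 0.268], [0.533, 0.211], [0.565, 0.243], [0.499, 0.236]]
red [415, 53, 12, 36, 277] [[0.538, 0.214], [0.538, 0.2], [0.557, 0.209], [0.518, 0.204]]
```

```bash
python3 - <<'E'
from h import *
c=grab('scene','s9'); a=load('scene0')['image'][268:282,215:250]; d=cv2.matchTemplate(c['image'][255:300,205:262],a,cv2.TM_CCOEFF_NORMED); print(cv2.minMaxLoc(d),'expect (10,13)')
E
```

```text
(-0.2973348796367645, 0.9982000589370728, (1, 0), (10, 13)) expect (10,13)
```

The plate is back exactly where it started, so the cradle is level. The hazelnut is in the ramekin.

```bash
python3 -c "
from station import ctrl
print(ctrl.job_done())"
```

```text
the job is handed in; nothing more can be done
None
```

I handed the job in at about 13 s of the 64 s: by my camera measurements the hazelnut lies in the ramekin about 18 mm off its axis, the cradle is level, and three nut-coloured patches remain in the carousel; the hand-in printed no verdict.

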